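# Shut both gas taps on the bench turret

### The arm

A 6-joint arm with a two-finger parallel gripper is mounted at the origin on the work surface. World frame = base frame: x ahead of the robot, y to its left, z up, the work surface at z = 0. Lengths are in mm, angles in rad, forces in N, time in s.
With the tool pointing down it reaches from about 400 to 925 mm from the base axis. Payload 12.5 kg.
Tool frame: the origin (TCP) lies where the fingers leave the gripper's body, on its centre line; the fingertips stand 78 mm ahead of it and the grasp point (between the pads) lies 59 mm ahead of it; z points along the fingers, y is the direction in which the jaws open and shut (so a half turn about z gives the same grasp; the last joint's range is limited). The gripper opens to 95 mm and grips with 3 to 60 N. Pads are 20 mm wide; open, the fingers measure 119 mm over their backs; the gripper's body (75 mm by 180 mm) begins 59 mm behind the grasp point.
Start: joints at [-1.374, 0.491, 1.559, -0, 1.092, -0.106], TCP at [186.393, -596.57, 292.261] pointing down, gripper open.
Joint ranges: [-3.1, 3.1], [-0.84, 2.19], [0.05, 2.79], [-1.13, 4.28], [0.06, 2.93], [-2.69, 2.69]. Speed limits (rad/s): [2.22, 2.22, 2.79, 3.14, 3.14, 3.14].

### API

Orientations are given as [roll, pitch, yaw] about the fixed x, y, z axes, in that order (R = Rz(yaw) Ry(pitch) Rx(roll)).
In Python, from cell import env, viewer, ticket, search_frame gives the robot as it stands.
- The arm moves only by the shell command python3 -m inch 'ROWS'. ROWS is a JSON object of lists of equal length, an entry for each row: "hand": the opening, from 0 (shut) to 1 (fully open); "delta_pos": the shift along the tool's x, y, z in cm, a list of three; "turn": the turn about the tool's z in rad. A call has 1 to 20 rows; each row shifts and turns the commanded pose from where the row before left it, along the tool's axes as they then stand; what a row does not reach is not made up. A row lasts 1/10 s, in which the tool goes at most 50 mm and 8.59 degrees, less where a joint would pass 70% of its speed; a pose out of reach is approached as far as the arm can. A call is refused whole if a number of a shift passes 5 or a number of a turn 0.15, either way. A call with a gripper value outside its range is refused whole. The fingers move at their own pace and stop on an object; the grip force is fixed at half the most. Time passes only in rows, so rows that do not move let the fingers close. It gives the time, the measured TCP pose, the force and the opening at its end, in the units of the state.
- env.state(): the state, without advancing time (a new reading comes with each control period).
- viewer.read_camera(name): name is "side" or "top" or "wrist"; returns (picture, depth): 400x640x3 uint8, blue, green, red; 400x640 float32, mm along the optical axis (not along the pixel's ray), 0 where there is no reading.
- viewer.get_calibration(name): a dict with "fx", "fy", "cx", "cy" (pixels), "k1" (the pictures are not rectified: a ray, as slopes to the right and down, at radius r is drawn at 1 + k1 r^2 times it, then the intrinsics apply), "T" (4x4, takes a point from camera to world coordinates). Camera axes: x right, y down, z forward; pixel columns grow to the right and rows downward; lengths in mm; the calibration is good to about 2 mm. A picture is of the moment at which its call begins: read the wrist's pose just before it. get_calibration takes no time and is no camera call; for the wrist camera it gives the pose at the moment of the call.
- ticket.job_done(): hands the job in, once; it reports no verdict.
Trained networks look in the newest picture that a camera, given by its name, has taken for a name from the list of things; names that differ only in an ending like _2 or _b are one class to them, and where a whole thing is asked for, a point or a joint stands for the part that bears it (a point fixed in the world has none). Each returns a list of dicts, best first, with "p" (0 to 1); they miss things now and then, are a little off and sometimes report something else, mostly with a low value. They report only what shows in the picture. A call takes as long as a camera call. They do not tell look-alikes from the thing itself.
- search_frame(camera, label): "centre" ([column, row] in pixels, amid what is visible of it).
The state is a dict: "t": time; "joints": joint angles; "qvel": joint speeds; "tau": joint torques, N m; "eef_pos": TCP position; "tcp_rot": TCP orientation; "ft_force": force on the tool from outside, world axes, zero at the start; "moment": the same for the moment, N m; "opening": opening from 0.0 (shut) to 1.0 (fully open).
Only numpy, scipy, OpenCV 4.12 (cv2) and the standard library are available. Lean on these libraries where they do the work, as an engineer would, in place of code of your own. Each camera call takes 0.05 s, during which the arm holds its last target.

### The job

Shut the gas off at the bench: on the two-way gas turret, push each of the two yellow levers gently round clockwise (seen from above) with a fingertip until it lies square across its hose nozzle, fully home against its stop. Only push the levers, do not pinch them; leave the blue compressed-air lever as it is set, and do not shift, tip or pick up any of the bottles, the burner or the glassware standing about.

Things in the scene. Friction and masses are not known exactly. Their poses are not given: they have to be found in the camera images.
- gas_turret: Two-way gas turret fixed to the bench: grey column 42 mm in diameter (steel flange 68 mm), 105 mm high, with two steel ball valves and ribbed steel hose nozzles pointing opposite ways along its own +y (left tap) and -y (right tap). Nozzle axes are 85 mm above the bench, nozzles up to 14 mm thick, ending 109 mm from the column axis. Each valve carries a yellow lever on top. Origin: centre of the flange's underside, on the bench.
- gas_left (a joint): Left yellow gas lever's turn in rad: 0 = fully closed, hard against its stop, lever square across its hose nozzle; 1.571 = fully open, lever pointing out along its nozzle. It grows anticlockwise seen from above, so closing is clockwise seen from above. Stiff plain friction of about 0.12 N m holds it wherever it is left (about 3 N at 42 mm out); no spring, no detent. Closed, it points along the turret's +x; open, along its +y.
- gas_right (a joint): Right yellow gas lever's turn in rad: 0 = fully closed, hard against its stop, lever square across its hose nozzle; 1.571 = fully open, lever pointing out along its nozzle. It grows anticlockwise seen from above, so closing is clockwise seen from above. Stiff plain friction of about 0.12 N m holds it wherever it is left (about 3 N at 42 mm out); no spring, no detent. Closed, it points along the turret's -x; open, along its -y.
- gas_left_spindle (a point): Point on the vertical turning axis of the left yellow lever, at the lever's mid height, 120 mm above the bench and 48 mm from the column's axis.
- gas_right_spindle (a point): Point on the vertical turning axis of the right yellow lever, at the lever's mid height, 120 mm above the bench and 48 mm from the column's axis.
- gas_left_tip (a point): Point near the outer end of the left yellow lever, 55 mm from its turning axis, at mid height (120 mm above the bench). The lever is a straight bar 11 mm wide and 16 mm tall (112 to 128 mm above the bench), reaching 62 mm from its axis; its underside is 20 mm above the top of the hose nozzle, so a fingertip 102 mm above the bench pushes its side and passes over the nozzle.
- gas_right_tip (a point): Point near the outer end of the right yellow lever, 55 mm from its turning axis, at mid height (120 mm above the bench). The lever is a straight bar 11 mm wide and 16 mm tall (112 to 128 mm above the bench), reaching 62 mm from its axis; its underside is 20 mm above the top of the hose nozzle, so a fingertip 102 mm above the bench pushes its side and passes over the nozzle.
- air_turret: One-way compressed-air turret fixed to the bench, same column and heights, with one nozzle along its own -x and one blue lever on its valve, 48 mm from the column's axis. Not to be operated. Origin: centre of the flange's underside, on the bench.
- air_tip (a point): Point near the outer end of the blue air lever, 55 mm from its turning axis, 120 mm above the bench. This lever must stay where it is set.
- bottle_red_mid (a point): Loose bystander: dropper bottle of amber glass with a red rubber teat and a yellow label band, 42 mm in diameter, 131 mm tall; the point is on its axis, 65 mm above the bench. It stands near the gas turret.
- bottle_black_mid (a point): Loose bystander: dropper bottle of amber glass with a black rubber teat and a yellow label band, 42 mm in diameter, 131 mm tall; the point is on its axis, 65 mm above the bench. It stands near the gas turret.
- bottle_clear_mid (a point): Loose bystander: dropper bottle of clear glass with a black rubber teat and a yellow label band, 42 mm in diameter, 131 mm tall; the point is on its axis, 65 mm above the bench. It stands near the air turret.
- burner_mid (a point): Loose bystander: laboratory gas burner, grey foot 84 mm in diameter, brass barrel, 149 mm tall; the point is on its axis, 75 mm above the bench.
- flask_mid (a point): Loose bystander: stoppered conical flask, 80 mm in diameter, 115 mm tall; the point is on its axis, 57 mm above the bench.
- wash_bottle_mid (a point): Loose bystander: white wash bottle with red cap and bent spout, 70 mm in diameter, 190 mm tall with its spout; the point is on its axis, 75 mm above the bench.
There are look-alikes about, which are no part of the job. What is shaped like the part that bears burner_mid but green is not meant.

How it is judged (in metres and radians):
At the end, for the whole second after the job is handed in: Both yellow gas levers stand within 0.08 rad (about 5 degrees) of fully closed; the blue air lever's end is within 6 mm of where it was; the three dropper bottles, burner, flask and wash bottle stand upright within 20 mm of where they were (value of joint each of gas_left, gas_right below 0.08 rad and distance of air_tip from where it was at the start of the episode below 0.006 m and distance of each of bottle_red_mid, bottle_black_mid, bottle_clear_mid, burner_mid, flask_mid, wash_bottle_mid from where it was at the start of the episode below 0.02 m and angle between each of bottle_red_mid, bottle_black_mid, bottle_clear_mid, burner_mid, flask_mid, wash_bottle_mid's own z axis and vertical below 0.2 rad); the robot touches nothing.
It fails at once if the blue compressed-air lever is moved (its end by over 6 mm) (distance of air_tip from where it was at the start of the episode above 0.006 m).
It fails at once if a bottle, the burner, the flask or the wash bottle is shifted or lifted over 20 mm, or tipped (distance of any of bottle_red_mid, bottle_black_mid, bottle_clear_mid, burner_mid, flask_mid, wash_bottle_mid from where it was at the start of the episode above 0.02 m or angle between any of bottle_red_mid, bottle_black_mid, bottle_clear_mid, burner_mid, flask_mid, wash_bottle_mid's own z axis and vertical above 0.3 rad).
It fails at once if the gas turret or its levers are pinched or forced with more than 30 N by the fingers (contact force between the fingers and gas_turret above 30 N).
It also fails if it takes over 54 s, if anything falls off the work surface, if the arm or the gripper's body presses on something with over 40 N, if the wrist force passes 120 N, or if a joint passes its speed limit or range.

## Working session

There is one attempt and no reset: what is moved stays moved. The work goes in short steps, Python scripts to look and compute and a shell command to move; the robot and the scene stay as the last step left them, time stands still between calls to the robot, and variables do not carry over. Pictures are saved under pics/ and viewed, and the job is handed in when it is done.

```bash
ls; mkdir -p pics; cat > h.py <<'E'
import numpy as np, cv2
from cell import env, viewer, ticket, search_frame
def pt(cam,u,v,depth=None,z=None,cal=None):
    c=cal or viewer.get_calibration(cam); T=np.array(c["T"])
    xd=np.array([(u-c["cx"])/c["fx"],(v-c["cy"])/c["fy"]]); x=xd.copy()
    for _ in range(20): x=xd/(1+c["k1"]*(x@x))
    d=np.array([x[0],x[1],1.])
    if z is not None:
        w=T[:3,:3]@d; s=(z-T[2,3])/w[2]; return T[:3,3]+s*w
    return T[:3,:3]@(d*depth)+T[:3,3]
def proj(cam,P):
    c=viewer.get_calibration(cam); T=np.array(c["T"])
    q=T[:3,:3].T@(np.array(P)-T[:3,3]); x=q[:2]/q[2]; x=x*(1+c["k1"]*(x@x))
    return x[0]*c["fx"]+c["cx"],x[1]*c["fy"]+c["cy"]
E
python3 - <<'E'
from h import *
s=env.state(); print({k:np.round(v,3).tolist() for k,v in s.items()})
for n in("side","top","wrist"):
    p,d=viewer.read_camera(n); cv2.imwrite(f"pics/{n}0.png",p); np.save(f"{n}0.npy",d)
    print(n,np.round(np.array(viewer.get_calibration(n)["T"]),2).tolist())
E
```

```text
pics
{'t': 0.0, 'joints': [-1.374, 0.492, 1.559, -0.0, 1.092, -0.106], 'qvel': [-0.001, -0.0, 0.001, -0.001, -0.002, 0.002], 'tau': [-0.001, -61.265, -25.818, 0.069, 0.048, -0.0], 'eef_pos': [186.339, -596.406, 291.667], 'tcp_rot': [-3.14, -0.0, 0.303], 'ft_force': [-0.871, -0.01, -0.853], 'moment': [0.02, -0.032, -0.056], 'opening': 0.998}
side [[-0.93, -0.28, 0.24, 229.4], [-0.37, 0.73, -0.58, 798.1], [-0.01, -0.63, -0.78, 1189.16], [0.0, 0.0, 0.0, 1.0]]
top [[0.01, -0.99, 0.12, 399.48], [-1.0, -0.01, -0.01, -4.38], [0.02, -0.12, -0.99, 1476.25], [0.0, 0.0, 0.0, 1.0]]
wrist [[0.3, -0.92, -0.26, 259.78], [-0.95, -0.29, -0.08, -573.93], [-0.0, 0.27, -0.96, 385.0], [0.0, 0.0, 0.0, 1.0]]
```

View pics/top0.png

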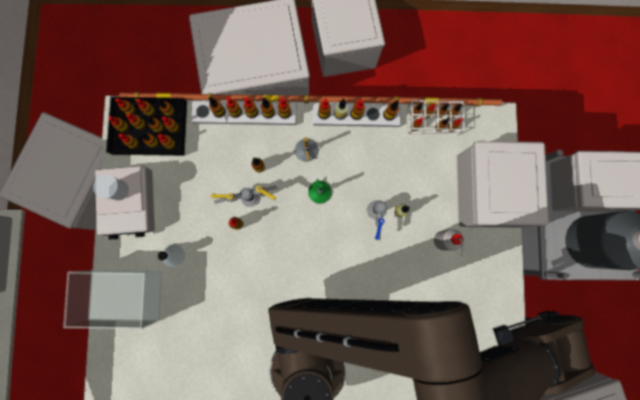

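View pics/side0.png

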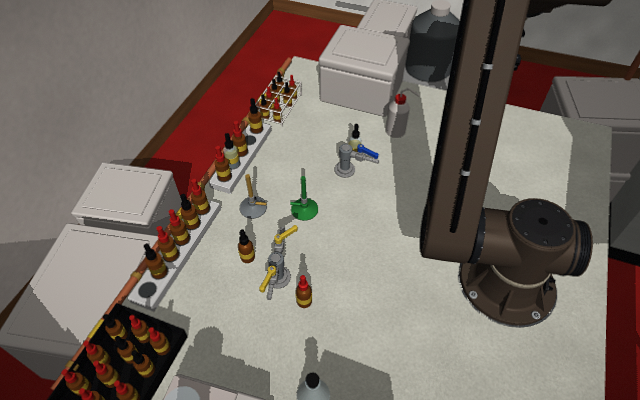

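```bash
python3 - <<'E'
from h import *
for cam in("top","side"):
    d=np.load(f"{cam}0.npy")
    for l,z in [("gas_turret",105),("gas_left",120),("gas_right",120),("gas_left_spindle",120),("gas_left_tip",120),("gas_right_tip",120),("air_turret",105),("air_tip",120),("bottle_red_mid",65),("bottle_black_mid",65),("bottle_clear_mid",65),("burner_mid",75),("flask_mid",57),("wash_bottle_mid",75)]:
        for r in search_frame(cam,l)[:3]:
            u,v=r["centre"]; print(cam,l,round(r["p"],2),np.round((u,v)).tolist(),np.round(pt(cam,u,v,z=z)).tolist(),np.round(pt(cam,u,v,depth=d[int(v),int(u)])).tolist())
E
```

```text
top gas_turret 0.65 [247.0, 192.0] [589.0, 205.0, 105.0] [588.0, 204.0, 109.0]
top gas_turret 0.32 [380.0, 213.0] [527.0, -231.0, 105.0] [528.0, -232.0, 100.0]
top gas_left 0.49 [251.0, 190.0] [592.0, 191.0, 120.0] [594.0, 193.0, 105.0]
top gas_left 0.41 [224.0, 191.0] [590.0, 277.0, 120.0] [607.0, 302.0, 1.0]
top gas_left_spindle 0.73 [250.0, 190.0] [592.0, 191.0, 120.0] [594.0, 193.0, 105.0]
top gas_left_tip 0.64 [223.0, 196.0] [575.0, 280.0, 120.0] [573.0, 277.0, 130.0]
top gas_right_tip 0.43 [262.0, 194.0] [583.0, 154.0, 120.0] [586.0, 157.0, 93.0]
top air_turret 0.51 [445.0, 241.0] [438.0, -444.0, 105.0] [438.0, -440.0, 118.0]
top bottle_red_mid 0.52 [236.0, 223.0] [491.0, 244.0, 65.0] [489.0, 240.0, 90.0]
top bottle_black_mid 0.64 [256.0, 166.0] [686.0, 181.0, 65.0] [682.0, 179.0, 85.0]
top burner_mid 0.84 [322.0, 194.0] [591.0, -43.0, 75.0] [599.0, -45.0, 23.0]
top burner_mid 0.64 [304.0, 147.0] [750.0, 19.0, 75.0] [754.0, 20.0, 58.0]
top flask_mid 0.72 [169.0, 255.0] [380.0, 465.0, 57.0] [381.0, 456.0, 84.0]
top wash_bottle_mid 0.57 [449.0, 242.0] [436.0, -466.0, 75.0] [435.0
[... 769 characters left out ...]
, 152.0] [477.0, -218.0, 120.0] [477.0, -217.0, 121.0]
side bottle_red_mid 0.57 [301.0, 292.0] [495.0, 262.0, 65.0] [492.0, 268.0, 77.0]
side bottle_black_mid 0.72 [245.0, 247.0] [691.0, 192.0, 65.0] [689.0, 194.0, 69.0]
side bottle_clear_mid 0.75 [353.0, 141.0] [546.0, -306.0, 65.0] [545.0, -303.0, 68.0]
side burner_mid 0.64 [254.0, 201.0] [732.0, 43.0, 75.0] [752.0, 14.0, 32.0]
side burner_mid 0.61 [301.0, 209.0] [595.0, 20.0, 75.0] [614.0, -19.0, 19.0]
side flask_mid 0.81 [316.0, 388.0] [373.0, 467.0, 57.0] [368.0, 479.0, 97.0]
side flask_mid 0.68 [356.0, 142.0] [539.0, -312.0, 57.0] [535.0, -299.0, 70.0]
side wash_bottle_mid 0.96 [398.0, 117.0] [436.0, -455.0, 75.0] [432.0, -428.0, 99.0]
```

```bash
python3 - <<'E'
from h import *
a=cv2.imread("pics/top0.png")[140:240,190:340]; b=cv2.imread("pics/side0.png")[215:315,220:330]
cv2.imwrite("pics/z.png",np.hstack([cv2.resize(a,(450,300),interpolation=2),cv2.resize(b,(330,300),interpolation=2)]))
for cam in("side","top"):
    p=cv2.imread(f"pics/{cam}0.png"); d=np.load(f"{cam}0.npy"); c=viewer.get_calibration(cam)
    P=np.zeros((400,640,3))
    for v in range(130,310):
        for u in range(200,340):
            if d[v,u]>0: P[v,u]=pt(cam,u,v,depth=d[v,u],cal=c)
    hsv=cv2.cvtColor(p,cv2.COLOR_BGR2HSV)
    y=(hsv[...,0]>18)&(hsv[...,0]<33)&(hsv[...,1]>140)&(hsv[...,2]>100)&(P[...,2]>105)&(P[...,2]<140)&(abs(P[...,0]-590)<110)&(abs(P[...,1]-200)<160)
    n,lab,st,_=cv2.connectedComponentsWithStats(y.astype(np.uint8))
    for i in range(1,n):
        if st[i,4]<8: continue
        Q=P[lab==i]; m=np.median(Q,0)
        vv,uu=np.where(lab==i); W=np.array([pt(cam,u,v,z=126,cal=c) for u,v in zip(uu,vv)])
        r=cv2.minAreaRect(W[:,:2].astype(np.float32))
        print(cam,st[i],m.round(1),np.percentile(Q,[2,98],axis=0).round(0).tolist(),r)
    # steel column/nozzle points z>78..
    g=(P[...,2]>95)&(P[...,2]<112)&(abs(P[...,0]-590)<40)&(abs(P[...,1]-200)<40)&(hsv[...,1]<60)
    print(cam,"col",g.sum(),np.median(P[g],0))
E
```

```text
side [275 225  22  19 145] [585.2 149.9 126.2] [[567.0, 116.0, 114.0], [603.0, 177.0, 132.0]] ((585.8762817382812, 146.81300354003906), (74.09674072265625, 25.38852882385254), 64.24567413330078)
side [260 266  16  26 145] [571.9 284.3 127.5] [[565.0, 252.0, 116.0], [581.0, 320.0, 132.0]] ((570.6427612304688, 286.01971435546875), (22.769123077392578, 74.04694366455078), 4.476246356964111)
side col 213 [587.1287543  211.99470684 102.41390406]
top [256 186  19  13  70] [587.4 146.3 127.8] [[568.0, 115.0, 123.0], [605.0, 171.0, 135.0]] ((587.2575073242188, 141.84295654296875), (66.76509094238281, 15.91569995880127), 64.14042663574219)
top [212 194  22   5  60] [572.1 276.5 128.3] [[566.0, 248.0, 121.0], [578.0, 313.0, 133.0]] ((572.2991333007812, 279.8454284667969), (12.985361099243164, 67.61829376220703), 0.8117411136627197)
top col 134 [586.41422027 208.73212317 102.10838835]
```

View pics/z.png

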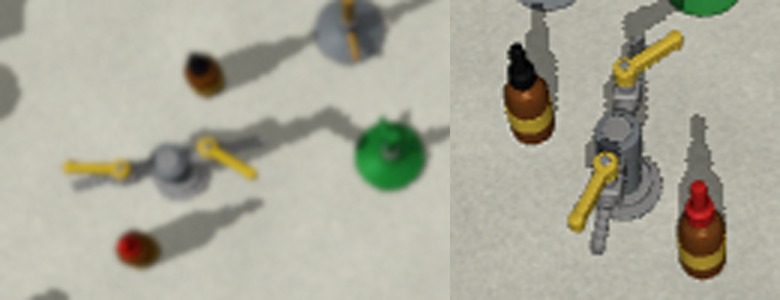

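View pics/wrist0.png

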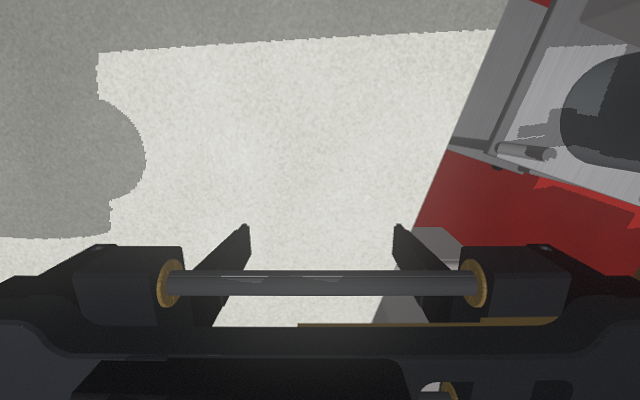

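```bash
python3 -m inch '{"hand":[0,0,0,0,0,0,0,0,0,0,0,0,0,0,0,0,0,0],"delta_pos":[[0,0,-4],[0,0,-4],[0,0,-4],[3.1,-3.2,0],[3.1,-3.2,0],[3.1,-3.2,0],[3.1,-3.2,0],[3.1,-3.2,0],[3.1,-3.2,0],[3.1,-3.2,0],[3.1,-3.2,0],[3.1,-3.2,0],[3.1,-3.2,0],[3.1,-3.2,0],[3.1,-3.2,0],[3.1,-3.2,0],[3.1,-3.2,0],[3.1,-3.2,0]],"turn":[0,0,0,0,0,0,0,0,0,0,0,0,0,0,0,0,0,0]}'
```

```text
t: 3.35
eef_pos: [487.5, 2.2, 412.5]
tcp_rot: [3.141, -0.0, 0.303]
ft_force: [0.9, -0.4, 0.7]
opening: 0.007
```

```bash
python3 -m inch '{"hand":[0,0,0,0,0,0],"delta_pos":[[3.1,-3.2,0],[3.1,-3.2,0],[3.1,-3.2,0],[3.1,-3.2,0],[3.1,-3.2,0],[0,0,0]],"turn":[0,0,0,0,0,0]}'
python3 - <<'E'
from h import *
s=env.state();c=viewer.get_calibration("wrist");p,d=viewer.read_camera("wrist"); cv2.imwrite("pics/w1.png",p); np.save("w1.npy",d)
print(s["eef_pos"],s["tcp_rot"])
P=np.zeros((400,640,3))
for v in range(400):
    for u in range(640):
        if d[v,u]>0: P[v,u]=pt("wrist",u,v,depth=d[v,u],cal=c)
np.save("w1P.npy",P)
hsv=cv2.cvtColor(p,cv2.COLOR_BGR2HSV)
y=(hsv[...,0]>16)&(hsv[...,0]<35)&(hsv[...,1]>120)&(hsv[...,2]>80)&(P[...,2]>105)&(P[...,2]<140)
n,lab,st,_=cv2.connectedComponentsWithStats(y.astype(np.uint8))
for i in range(1,n):
    if st[i,4]<40: continue
    vv,uu=np.where((lab==i)&(P[...,2]>124)); Q=P[vv,uu]; 
    print(st[i],np.median(Q,0).round(1),cv2.minAreaRect(Q[:,:2].astype(np.float32)))
g=(P[...,2]>101)&(P[...,2]<110)&(hsv[...,1]<70)
n,lab,st,_=cv2.connectedComponentsWithStats(g.astype(np.uint8))
for i in range(1,n):
    if st[i,4]>100:print("col",st[i],cv2.minEnclosingCircle(P[lab==i][:,:2].astype(np.float32)),np.median(P[lab==i],0))
E
```

```text
t: 3.95
eef_pos: [588.5, 203.1, 411.0]
tcp_rot: [-3.141, 0.001, 0.306]
ft_force: [-1.6, -0.9, -0.6]
opening: 0.005
[588.51173193 203.10283966 411.03814063] [-3.14089783e+00  5.50289484e-04  3.06243290e-01]
[237 160  50  24 392] [574.4 282.4 128.6] ((572.1798706054688, 283.88385009765625), (19.197246551513672, 69.81647491455078), 3.040109395980835)
[341 173  37  39 364] [586.8 147.2 128.6] ((586.2313232421875, 143.37173461914062), (70.747314453125, 18.634613037109375), 63.01166915893555)
col [600  24  11  19 103] ((884.132568359375, -100.6718521118164), 11.436209678649902) [878.75740544 -94.0840927  104.80560373]
col [ 24  55  28  53 311] ((592.7736206054688, 624.7114868164062), 33.792240142822266) [596.89148738 602.43562615 105.70556657]
col [302 161  27  28 547] ((585.7548217773438, 211.98927307128906), 20.27424430847168) [586.49400291 211.98788428 103.45235703]
col [  0 243  64  20 257] ((326.8024597167969, 614.5493774414062), 51.89911651611328) [325.53095938 615.74264076 105.48875582]
```

View pics/w1.png

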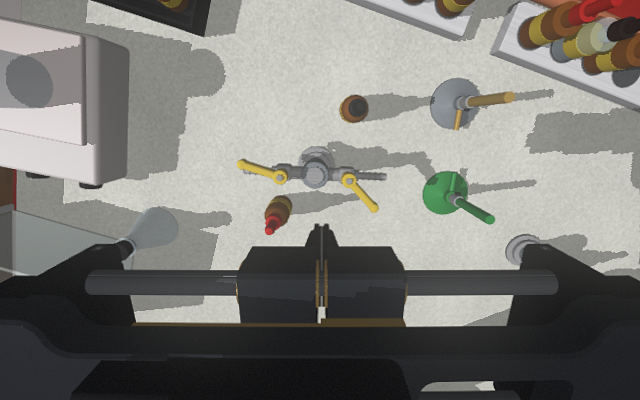

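```bash
python3 - <<'E'
from h import *
p=cv2.imread("pics/w1.png")
cv2.imwrite("pics/w1z.png",cv2.resize(p[140:250,220:420],(800,440),interpolation=cv2.INTER_CUBIC))
for u,v in [(279,177),(349,181)]: print(pt("wrist",u,v,z=128).round(1))
P=np.load("w1P.npy")
# nozzle points
m=(P[...,2]>80)&(P[...,2]<95)&(abs(P[...,0]-586)<60)&(abs(P[...,1]-212)<120)
Q=P[m]; r=np.hypot(Q[:,0]-586,Q[:,1]-212); Q=Q[(r>60)]; print(len(Q), Q[:,:2].min(0),Q[:,:2].max(0)); print(cv2.fitLine(Q[:,:2].astype(np.float32),cv2.DIST_HUBER,0,.01,.01).ravel())
E
```

```text
[571.9 256.9 128. ]
[595.6 162.8 128. ]
298 [553.04725671 106.46315572] [618.46510835 317.41315917]
[ 2.6711175e-01 -9.6366554e-01  5.9979572e+02  1.6132925e+02]
```

View pics/w1z.png

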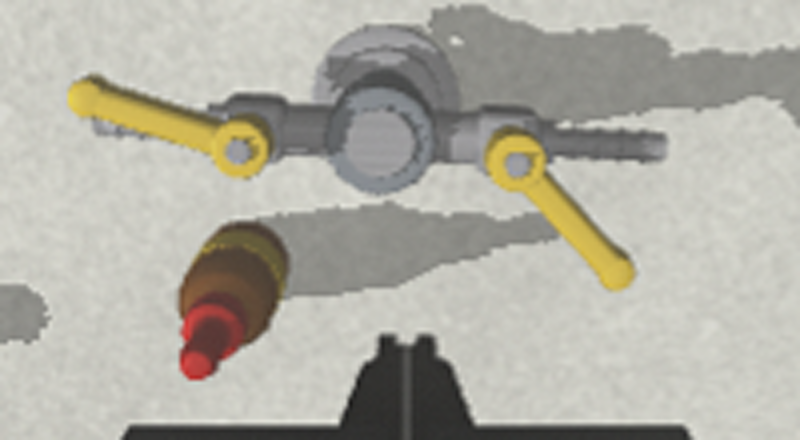

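```bash
cat > path.py <<'E'
from h import *
def way(side,ths,r=42,gap=0,psi=14.5):
    S=np.array([572.8,257.7]) if side=="L" else np.array([596.8,164.7])
    base=psi if side=="L" else psi+180
    ty=float(env.state()["tcp_rot"][2]); tx=np.array([np.cos(ty),np.sin(ty)]); tyv=np.array([np.sin(ty),-np.cos(ty)])
    out=[]
    for q,g in ths:
        a=np.radians(base)+q; u=np.array([np.cos(a),np.sin(a)]); n=np.array([np.sin(a),-np.cos(a)])
        h=10*abs(n@tx)+12*abs(n@tyv)
        out.append(S+r*u-(5.5+h+g)*n)
    cur=np.array(env.state()["eef_pos"]); prev=cur[:2]
    print("cur",cur.round(1))
    for w,(q,g) in zip(out,ths):
        d=w-prev; print(round(q,2),g,w.round(1),"tool cm",(np.array([d@tx,d@tyv])/10).round(2)); prev=w
E
python3 - <<'E'
from path import *
print(pt("wrist",268,231,z=131))
way("L",[(1.37,15),(1.37,0),(1.2,0),(1.0,0),(.8,0),(.6,0),(.4,0),(.2,0),(.1,0),(0,0)])
way("R",[(.85,15),(.85,0),(.7,0),(.5,0),(.3,0),(.1,0),(0,0)])
E
```

```text
[490.84221486 251.11864175 131.        ]
cur [587.7 201.2 411.1]
1.37 15 [537.5 297.9] tool cm [ -1.88 -10.74]
1.37 0 [552.4 298.7] tool cm [1.45 0.38]
1.2 0 [558.3 301.7] tool cm [ 0.65 -0.11]
1.0 0 [566.3 304. ] tool cm [0.83 0.02]
0.8 0 [575.3 304.6] tool cm [0.87 0.21]
0.6 0 [584.6 303.1] tool cm [0.85 0.43]
0.4 0 [593.9 299.3] tool cm [0.77 0.65]
0.2 0 [602.3 293. ] tool cm [0.62 0.85]
0.1 0 [606.  289.1] tool cm [0.23 0.49]
0 0 [609.  285.7] tool cm [0.18 0.42]
cur [587.7 201.2 411.1]
0.85 15 [610. 111.] tool cm [-0.59  9.28]
0.85 0 [596.6 117.7] tool cm [-1.07 -1.05]
0.7 0 [589.7 118.2] tool cm [-0.65 -0.26]
0.5 0 [580.3 120.9] tool cm [-0.82 -0.54]
0.3 0 [571.3 126. ] tool cm [-0.7  -0.75]
0.1 0 [563.6 133.3] tool cm [-0.52 -0.93]
0 0 [560.6 136.7] tool cm [-0.18 -0.42]
```

```bash
python3 -m inch '{"hand":[0,0,0,0,0,0,0,0,0,0,0],"delta_pos":[[-0.6,-3.6,0],[-0.7,-3.6,0],[-0.6,-3.5,0],[0,0,0],[0,0,-0],[0,0,4],[0,0,4],[0,0,4],[0,0,4],[0,0,3],[0,0,0]],"turn":[0,0,0,0,0,0,0,0,0,0,0]}'
python3 - <<'E'
from path import *
way("L",[(1.37,15),(1.37,0)])
E
```

```text
t: 5.1
eef_pos: [536.8, 293.5, 218.7]
tcp_rot: [3.141, 0.007, 0.301]
ft_force: [-0.7, -1.1, 0.0]
opening: 0.006
cur [536.8 293.5 218.7]
1.37 15 [537.5 297.9] tool cm [ 0.19 -0.4 ]
1.37 0 [552.5 298.7] tool cm [1.45 0.37]
```

```bash
python3 -m inch '{"hand":[0,0,0,0,0],"delta_pos":[[0.2,-0.4,1],[0,0,2],[0,0,0.7],[0,0,0],[0,0,0]],"turn":[0,0,0,0,0]}'
python3 - <<'E'
from path import *
way("L",[(1.37,15),(1.37,0)])
p,d=viewer.read_camera("side"); cv2.imwrite("pics/s1.png",cv2.resize(p[200:340,200:400],(800,560),interpolation=2))
p,d=viewer.read_camera("wrist"); cv2.imwrite("pics/w2.png",p)
E
```

```text
t: 5.6
eef_pos: [538.5, 300.1, 186.4]
tcp_rot: [-3.142, -0.002, 0.303]
ft_force: [0.6, -0.5, 1.3]
opening: 0.008
cur [538.5 300.1 186.4]
1.37 15 [537.5 297.9] tool cm [-0.16  0.18]
1.37 0 [552.5 298.7] tool cm [1.45 0.37]
```

View pics/s1.png

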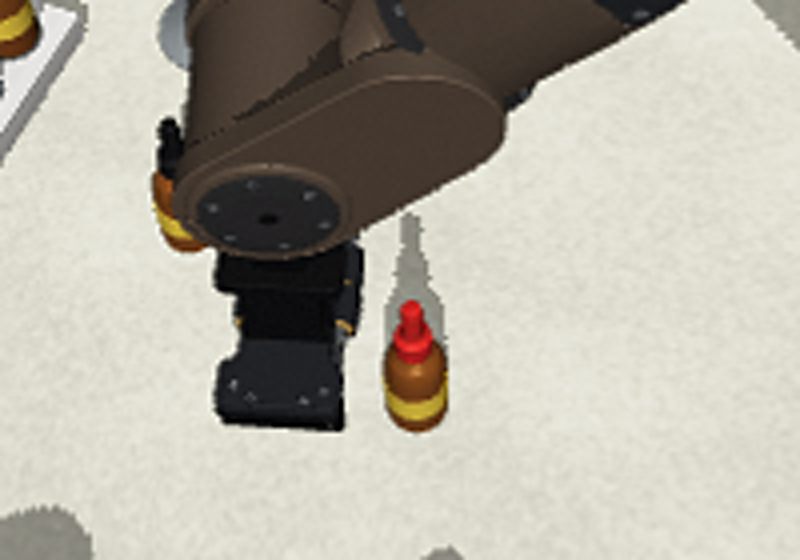

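View pics/w2.png

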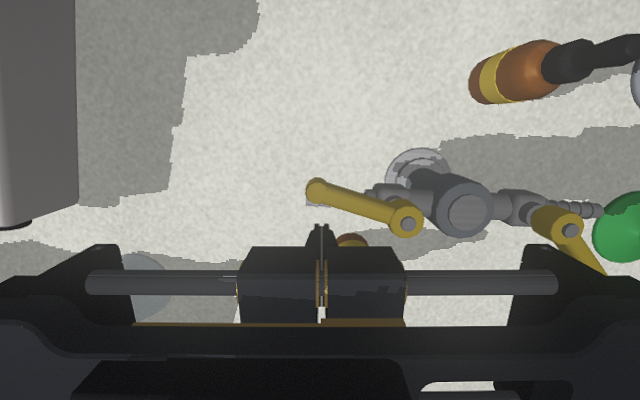

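```bash
python3 -m inch '{"hand":[0,0,0,0,0],"delta_pos":[[0.3,0.4,0.3],[0.4,0,0],[0.4,0,0],[0.2,0,0],[0,0,0]],"turn":[0,0,0,0,0]}'
python3 - <<'E'
from path import *
way("L",[(1.37,0),(1.2,0)])
E
```

```text
t: 6.2
eef_pos: [551.9, 300.2, 182.1]
tcp_rot: [3.142, -0.0, 0.303]
ft_force: [0.1, 0.4, -1.1]
opening: 0.002
cur [551.9 300.2 182.1]
1.37 0 [552.5 298.7] tool cm [0.01 0.16]
1.2 0 [558.3 301.7] tool cm [ 0.65 -0.11]
```

```bash
python3 -m inch '{"hand":[0,0,0,0,0],"delta_pos":[[0.4,0,0],[0.4,0,0],[0.4,0,0],[0.4,0.1,0],[0,0,0]],"turn":[0,0,0,0,0]}'
python3 - <<'E'
from path import *
way("L",[(1,0),(.8,0),(.6,0),(.4,0),(.2,0),(.1,0),(0,0)])
E
```

```text
t: 6.7
eef_pos: [567.7, 304.0, 182.0]
tcp_rot: [-3.142, -0.0, 0.303]
ft_force: [-1.5, 0.7, 0.1]
opening: 0.004
cur [567.7 304.  182. ]
1 0 [566.3 304. ] tool cm [-0.13 -0.04]
0.8 0 [575.3 304.6] tool cm [0.87 0.21]
0.6 0 [584.6 303.1] tool cm [0.85 0.42]
0.4 0 [593.9 299.3] tool cm [0.77 0.64]
0.2 0 [602.3 293. ] tool cm [0.62 0.85]
0.1 0 [606.  289.1] tool cm [0.23 0.49]
0 0 [609.  285.6] tool cm [0.18 0.42]
```

```bash
python3 -m inch '{"hand":[0,0,0,0],"delta_pos":[[0.4,0.1,0],[0.4,0.1,0],[0.4,0.2,0],[0.4,0.2,0]],"turn":[0,0,0,0]}'
python3 - <<'E'
from path import *
way("L",[(.6,0),(.4,0),(.2,0),(.1,0),(0,0)])
p,d=viewer.read_camera("wrist"); cv2.imwrite("pics/w3.png",p)
E
```

```text
t: 7.1
eef_pos: [584.7, 303.0, 182.2]
tcp_rot: [3.142, -0.0, 0.303]
ft_force: [-3.2, 0.2, 0.2]
opening: 0.005
cur [584.7 303.  182.2]
0.6 0 [584.6 303.1] tool cm [-0.   -0.01]
0.4 0 [593.9 299.3] tool cm [0.77 0.64]
0.2 0 [602.3 293. ] tool cm [0.62 0.85]
0.1 0 [606.  289.1] tool cm [0.23 0.49]
0 0 [609.  285.6] tool cm [0.18 0.42]
```

View pics/w3.png

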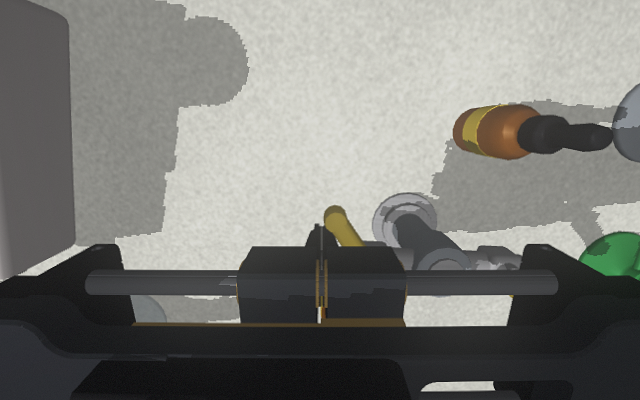

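The lever (tip at 335,213) has swung to roughly halfway and the finger (320,230) sits behind it; force is ~3 N as expected.

```bash
python3 -m inch '{"hand":[0,0,0,0,0],"delta_pos":[[0.4,0.3,0],[0.4,0.3,0],[0.3,0.4,0],[0.3,0.5,0],[0,0,0]],"turn":[0,0,0,0,0]}'
python3 - <<'E'
from path import *
way("L",[(.2,0),(.1,0),(0,0)])
E
```

```text
t: 7.65
eef_pos: [602.7, 292.2, 182.1]
tcp_rot: [3.141, -0.0, 0.302]
ft_force: [-1.8, -0.5, -0.0]
opening: 0.002
cur [602.7 292.2 182.1]
0.2 0 [602.3 293. ] tool cm [-0.02 -0.09]
0.1 0 [606.  289.1] tool cm [0.23 0.49]
0 0 [609.  285.6] tool cm [0.18 0.42]
```

```bash
python3 -m inch '{"hand":[0,0],"delta_pos":[[0.2,0.3,0],[0.1,0.3,0]],"turn":[0,0]}'; python3 -m inch '{"hand":[0],"delta_pos":[[0,0.2,0]],"turn":[0]}'; python3 -m inch '{"hand":[0],"delta_pos":[[0,0.2,0]],"turn":[0]}'
python3 - <<'E'
from path import *
way("L",[(0,0)])
p,d=viewer.read_camera("wrist"); cv2.imwrite("pics/w4.png",p)
E
```

```text
t: 7.85
eef_pos: [606.9, 288.0, 182.2]
tcp_rot: [-3.142, -0.0, 0.303]
ft_force: [-3.5, 1.0, 1.0]
opening: 0.001
t: 7.95
eef_pos: [607.7, 286.0, 182.3]
tcp_rot: [3.142, -0.001, 0.303]
ft_force: [-1.4, 3.0, -0.2]
opening: 0.003
t: 8.05
eef_pos: [608.3, 284.2, 182.4]
tcp_rot: [-3.142, -0.001, 0.303]
ft_force: [-0.6, 3.0, -0.5]
opening: 0.006
cur [608.3 284.2 182.4]
0 0 [609.  285.6] tool cm [ 0.1  -0.12]
```

View pics/w4.png

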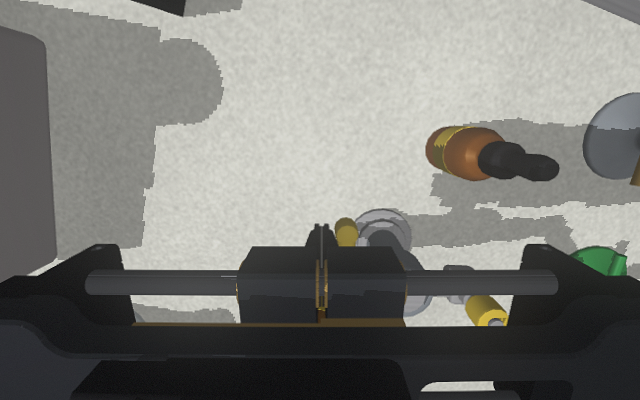

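Lever now nearly along the tool x (346,235). Force is still ~3 N (friction), so I continue until the stop shows.

```bash
for i in 1; do :; done; python3 -m inch '{"hand":[0],"delta_pos":[[0,0.15,0]],"turn":[0]}'; python3 -m inch '{"hand":[0],"delta_pos":[[0,0.15,0]],"turn":[0]}'
```

```text
t: 8.2
eef_pos: [608.7, 282.9, 182.4]
tcp_rot: [-3.141, -0.001, 0.303]
ft_force: [-0.1, 5.6, -1.3]
opening: 0.007
t: 8.3
eef_pos: [608.9, 282.4, 182.4]
tcp_rot: [-3.14, -0.002, 0.302]
ft_force: [-2.8, 16.5, -0.7]
opening: 0.003
```

```bash
python3 -m inch '{"hand":[0,0,0,0,0,0,0,0,0],"delta_pos":[[0,-0.3,0],[0,-1,0],[0,-1,0],[0,0,-4],[0,0,-4],[0,0,-4],[0,0,-4],[0,0,-4],[0,0,0]],"turn":[0,0,0,0,0,0,0,0,0]}'
python3 - <<'E'
from path import *
way("R",[(.85,15),(.85,0)])
c=viewer.get_calibration("wrist");p,d=viewer.read_camera("wrist"); cv2.imwrite("pics/w5.png",p)
hsv=cv2.cvtColor(p,cv2.COLOR_BGR2HSV)
y=(hsv[...,0]>16)&(hsv[...,0]<35)&(hsv[...,1]>120)&(hsv[...,2]>60)
vv,uu=np.where(y); P=np.array([pt("wrist",u,v,depth=d[v,u],cal=c) for u,v in zip(uu,vv)]); k=(P[:,2]>122)&(P[:,2]<140); 
lab=np.zeros(y.shape,np.uint8); lab[vv[k],uu[k]]=1
n,L,st,_=cv2.connectedComponentsWithStats(lab)
for i in range(1,n):
    if st[i,4]<40: continue
    Q=P[L[vv,uu]==i]; print(st[i],cv2.minAreaRect(Q[:,:2].astype(np.float32)),cv2.fitLine(Q[:,:2].astype(np.float32),cv2.DIST_HUBER,0,.01,.01).ravel())
E
```

```text
t: 9.2
eef_pos: [602.3, 304.2, 388.4]
tcp_rot: [-3.141, -0.009, 0.303]
ft_force: [0.1, -0.9, 0.5]
opening: 0.003
cur [602.3 304.2 388.4]
0.85 15 [610. 111.] tool cm [-5.04 18.67]
0.85 0 [596.6 117.7] tool cm [-1.08 -1.05]
[340 169  15  53 425] ((597.3512573242188, 266.7991943359375), (70.83462524414062, 17.65704917907715), 17.725666046142578) [9.6655619e-01 2.5645500e-01 6.0075470e+02 2.6672058e+02]
[409 209  37  40 391] ((586.100830078125, 144.65386962890625), (70.72300720214844, 18.768573760986328), 62.856807708740234) [4.9301091e-01 8.7002313e-01 5.8477643e+02 1.4492613e+02]
```

View pics/w5.png

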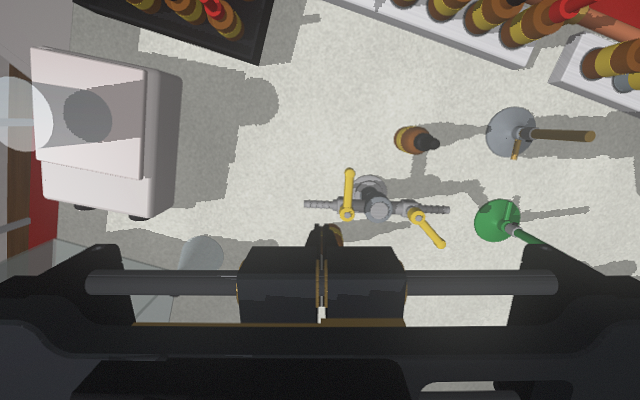

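```bash
python3 -m inch '{"hand":[0,0,0,0,0,0,0,0,0,0,0,0],"delta_pos":[[-1,3.8,0],[-1,3.8,0],[-1,3.8,0],[-1,3.8,0],[-1,3.8,0],[0,0,0],[0,0,4],[0,0,4],[0,0,4],[0,0,4],[0,0,0],[0,0,0]],"turn":[0,0,0,0,0,0,0,0,0,0,0,0]}'
python3 - <<'E'
from path import *
way("R",[(.84,15),(.84,0)])
p,d=viewer.read_camera("wrist"); cv2.imwrite("pics/w6.png",p)
E
```

```text
t: 10.45
eef_pos: [611.0, 107.7, 222.2]
tcp_rot: [-3.141, 0.001, 0.303]
ft_force: [0.2, -1.0, 1.2]
opening: 0.001
cur [611.  107.7 222.2]
0.84 15 [609.5 110.8] tool cm [-0.04 -0.35]
0.84 0 [596.2 117.7] tool cm [-1.07 -1.06]
```

View pics/w6.png

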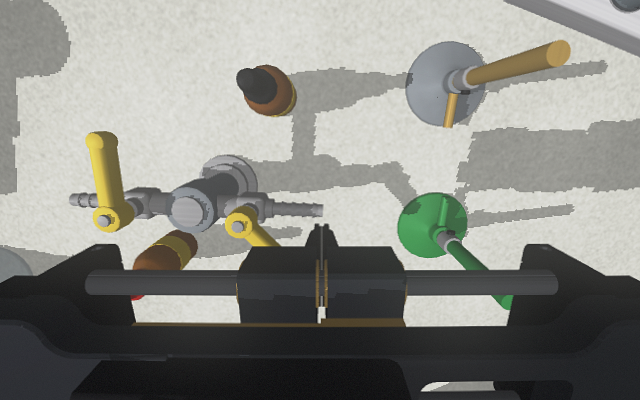

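```bash
python3 -m inch '{"hand":[0,0,0,0],"delta_pos":[[0,0,2],[0,0,1.9],[0,0,0],[0,0,0]],"turn":[0,0,0,0]}' && python3 -m inch '{"hand":[0,0,0,0],"delta_pos":[[-0.3,-0.4,0],[-0.3,-0.4,0],[-0.3,-0.4,0],[0,0,0]],"turn":[0,0,0,0]}'
python3 - <<'E'
from path import *
way("R",[(.84,0),(.7,0),(.5,0),(.3,0),(.1,0),(0,0)])
E
```

```text
t: 10.9
eef_pos: [611.5, 107.2, 185.1]
tcp_rot: [3.141, -0.002, 0.303]
ft_force: [0.2, 0.9, 0.6]
opening: 0.01
t: 11.3
eef_pos: [598.2, 116.3, 183.6]
tcp_rot: [3.141, -0.0, 0.303]
ft_force: [-0.2, -0.6, -0.8]
opening: 0.004
cur [598.2 116.3 183.6]
0.84 0 [596.2 117.7] tool cm [-0.15 -0.2 ]
0.7 0 [589.7 118.2] tool cm [-0.61 -0.24]
0.5 0 [580.3 120.9] tool cm [-0.82 -0.54]
0.3 0 [571.4 126. ] tool cm [-0.7  -0.75]
0.1 0 [563.6 133.3] tool cm [-0.52 -0.93]
0 0 [560.6 136.8] tool cm [-0.18 -0.42]
```

```bash
python3 -m inch '{"hand":[0,0,0,0,0],"delta_pos":[[-0.3,-0.2,0],[-0.4,-0.2,0],[-0.4,-0.2,0],[-0.4,-0.3,0],[0,0,0]],"turn":[0,0,0,0,0]}' && python3 -m inch '{"hand":[0,0,0,0],"delta_pos":[[-0.4,-0.4,0],[-0.4,-0.4,0],[-0.3,-0.4,0],[0,0,0]],"turn":[0,0,0,0]}'
python3 - <<'E'
from path import *
way("R",[(.3,0),(.1,0),(0,0)])
E
```

```text
t: 11.8
eef_pos: [581.3, 120.1, 183.4]
tcp_rot: [3.142, -0.0, 0.303]
ft_force: [1.1, 1.4, 1.0]
opening: 0.004
t: 12.2
eef_pos: [566.8, 128.4, 183.2]
tcp_rot: [-3.142, 0.001, 0.303]
ft_force: [1.0, -0.0, 0.3]
opening: 0.003
cur [566.8 128.4 183.2]
0.3 0 [571.4 126. ] tool cm [0.36 0.37]
0.1 0 [563.6 133.3] tool cm [-0.52 -0.93]
0 0 [560.6 136.8] tool cm [-0.18 -0.42]
```

```bash
python3 -m inch '{"hand":[0,0,0],"delta_pos":[[-0.2,-0.3,0],[-0.2,-0.3,0],[-0.1,-0.3,0]],"turn":[0,0,0]}' && python3 -m inch '{"hand":[0],"delta_pos":[[0,-0.2,0]],"turn":[0]}';python3 -m inch '{"hand":[0],"delta_pos":[[0,-0.2,0]],"turn":[0]}'
```

```text
t: 12.5
eef_pos: [559.9, 135.2, 183.2]
tcp_rot: [3.141, 0.0, 0.303]
ft_force: [2.1, -1.6, -0.3]
opening: 0.001
t: 12.6
eef_pos: [559.1, 137.2, 183.1]
tcp_rot: [3.142, 0.001, 0.303]
ft_force: [-0.7, -3.3, 0.4]
opening: 0.002
t: 12.7
eef_pos: [558.5, 139.0, 183.0]
tcp_rot: [3.142, 0.001, 0.303]
ft_force: [-0.7, -2.7, -0.2]
opening: 0.006
```

```bash
python3 -m inch '{"hand":[0],"delta_pos":[[0,-0.15,0]],"turn":[0]}';python3 -m inch '{"hand":[0],"delta_pos":[[0,-0.1,0]],"turn":[0]}'
```

```text
t: 12.8
eef_pos: [558.2, 140.5, 183.0]
tcp_rot: [-3.142, 0.001, 0.303]
ft_force: [-0.7, -2.7, 0.7]
opening: 0.005
t: 12.9
eef_pos: [558.0, 141.2, 183.1]
tcp_rot: [3.141, 0.001, 0.303]
ft_force: [0.1, -10.0, 0.1]
opening: 0.002
```

```bash
python3 -m inch '{"hand":[0],"delta_pos":[[0,-0.05,0]],"turn":[0]}'; python3 -m inch '{"hand":[0,0,0,0,0,0,0,0,0,0],"delta_pos":[[0,0.3,0],[0,1,0],[0,1,0],[0,0,-4],[0,0,-4],[0,0,-4],[0,0,-4],[0,0,-4],[-3,0,0],[0,0,0]],"turn":[0,0,0,0,0,0,0,0,0,0]}'
python3 - <<'E'
from path import *
c=viewer.get_calibration("wrist");p,d=viewer.read_camera("wrist"); cv2.imwrite("pics/w7.png",p)
hsv=cv2.cvtColor(p,cv2.COLOR_BGR2HSV)
y=(hsv[...,0]>16)&(hsv[...,0]<35)&(hsv[...,1]>120)&(hsv[...,2]>60)
vv,uu=np.where(y); P=np.array([pt("wrist",u,v,depth=d[v,u],cal=c) for u,v in zip(uu,vv)]); k=(P[:,2]>122)&(P[:,2]<140); 
lab=np.zeros(y.shape,np.uint8); lab[vv[k],uu[k]]=1
n,L,st,_=cv2.connectedComponentsWithStats(lab)
for i in range(1,n):
    if st[i,4]<40: continue
    Q=P[L[vv,uu]==i]; f=cv2.fitLine(Q[:,:2].astype(np.float32),cv2.DIST_HUBER,0,.01,.01).ravel(); print(st[i],cv2.minAreaRect(Q[:,:2].astype(np.float32)),np.degrees(np.arctan2(f[1],f[0])))
E
```

```text
t: 13.0
eef_pos: [558.0, 141.3, 183.1]
tcp_rot: [3.141, 0.001, 0.303]
ft_force: [-0.2, -9.5, -0.8]
opening: 0.001
t: 14.0
eef_pos: [534.6, 110.0, 384.5]
tcp_rot: [3.141, -0.001, 0.302]
ft_force: [0.8, 0.4, -0.2]
opening: 0.007
[206  64  16  63 527] ((598.0839233398438, 262.95806884765625), (70.2036361694336, 18.936683654785156), 10.432699203491211) 15.593757
[285 113  16  58 498] ((573.3824462890625, 158.73489379882812), (69.70266723632812, 18.408143997192383), 16.046350479125977) 14.264353
```

View pics/w7.png

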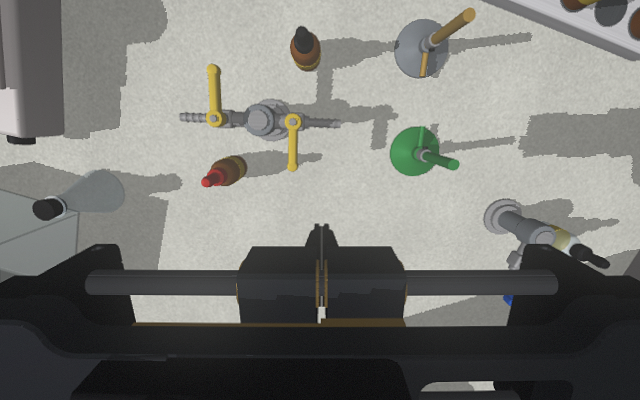

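Both levers lie square across the nozzles (left lever 212,65→215,118; right 292,120→292,165). I'll take one more look at the bystanders, then hand in.

```bash
python3 - <<'E'
from h import *
p,d=viewer.read_camera("side"); cv2.imwrite("pics/s9.png",p)
a=cv2.imread("pics/side0.png")
D=cv2.absdiff(a,p).max(2)
for l in ["bottle_red_mid","bottle_black_mid","bottle_clear_mid","burner_mid","flask_mid","wash_bottle_mid","air_tip"]:
    print(l,[(np.round(r["centre"]).tolist(),round(r["p"],2)) for r in search_frame("side",l)[:2]])
E
```

```text
bottle_red_mid [([276.0, 266.0], 0.3)]
bottle_black_mid [([243.0, 248.0], 0.59)]
bottle_clear_mid [([394.0, 124.0], 0.71), ([355.0, 142.0], 0.51)]
burner_mid [([254.0, 202.0], 0.75), ([275.0, 267.0], 0.57)]
flask_mid [([314.0, 388.0], 0.87)]
wash_bottle_mid [([395.0, 126.0], 0.83), ([278.0, 267.0], 0.26)]
air_tip [([366.0, 152.0], 0.57)]
```

View pics/s9.png

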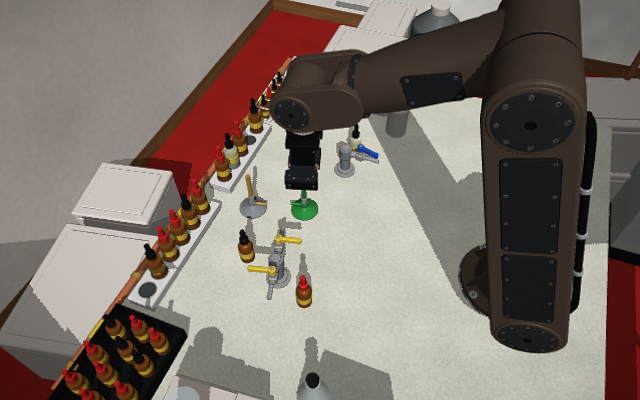

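The side view shows the red bottle (304,292), black bottle (246,247), burner (252,205), flask (314,388), clear bottle (355,140) and blue lever (366,152) where they were. The wash bottle is partly hidden by the arm but stands at the same place. The arm is clear of everything.

```bash
python3 -c "
from cell import ticket; print(ticket.job_done())"
```

```text
the job is handed in; nothing more can be done
None
```

Both yellow levers are closed and the job is handed in. It took about 14 s of the 54 s allowed; no verdict was reported. I pushed each lever clockwise with the closed fingertips until the wrist force rose sharply at the stop, then backed off and lifted clear.

- **Forces:** about 3 N while turning; 16.5 N at the left stop and 10 N at the right, against the 30 N limit.
- **Lever angles:** in the last wrist picture the left lever lies at 15.6° and the right at 14.3°. Fully closed should be about 14–15.5°, taken from the nozzles, so both are well within the 0.08 rad (about 5°) allowed.
- **Bystanders:** the last side picture shows the three dropper bottles, burner, flask and blue lever at the same pixels as at the start, to within 1–3 px. The wash bottle was partly hidden by the arm, but the arm worked nowhere near it.
- **Disagreement:** the detector's last reports for the red bottle (p 0.30) and a second "burner" (p 0.57) actually landed on the turret. The best "clear bottle" report (p 0.71) landed on the wash bottle. I ignored these because the picture clearly showed all of them in place.

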